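Padlock the sander's tool case

TASK

Lock the steel tool case: fold its hasp leaf down flat onto the brass lock body, swing the open shackle round over the slot in the leaf, and press it down into the lock until the hidden pawl clicks, so that it stays down when you let go. Stop pressing when it has clicked: do not force it against the bottom of the lock (never more than about 3 kg of push), and leave the glue bottle, wood block and cork sanding pad where they are.

Things in the scene. Friction and masses are not known exactly. Their poses are not given: they have to be found in the camera images.
- case: Dark teal steel case, fixed, 200 deep x 320 wide x 95 mm high, brass lock body (50 x 80 x 95 mm, x,y,z) on its front. Origin: on the bench under the lock body's middle. z up, +x from lock to case (case spans x 27 to 227 mm), +y from toe hole to heel bore. Lid and lock top are level, 95 mm up; low black handle on the lid's far edge.
- lock_hole (a point): Centre of the toe hole's mouth in the lock's flat top; axes as the case. 13.5 mm wide, 2 mm chamfer. The hidden pawl catches when the toe's tip is 14 to 33 mm below this mouth; the depth differs from lock to lock and cannot be seen. 2 mm past the click the toe meets a rigid bottom.
- lock_heel (a point): Centre of the heel bore's mouth in the lock's top, 42 mm in +y from the toe hole, 13 mm wide. The shackle's long leg stands in it at the start, 40 mm deep, on a spring (4 N when up, 0.15 N more per mm pressed), and turns in it freely. The spring lifts the shackle again unless the pawl holds it.
- hasp_hinge (a point): Middle of the hasp leaf's hinge line, which runs along y; 40 mm in +x from the toe hole, 2 mm above the lock's top. Axes as the case.
- hasp_tip (a point): Middle of the hasp leaf's free edge, mid-thickness; its x axis points to the hinge. Steel plate 62 mm long (hinge to free edge), 40 wide, 3 thick, with a slot 22 x 18 mm centred 40 mm from the hinge, round the toe hole when folded. Folded, its top is 3.5 mm above the lock's top.
- hasp (a joint): Angle of the hasp leaf: 0 flat on the lock over the toe hole, 1.57 upright, 2.2 leaning back over the lid (its limit). Starts 1.45 to 2.0. Stiff hinge (0.06 N m), it stays where left. To close, push its back (case side) over towards the lock and down; 5 to 10 N on it when flat is harmless.
- shackle_crown (a point): Centre of the crown (top bar) of the loose U-shaped shackle, 12 mm round steel. The bar's straight middle, 22 mm long, lies along this y; +y towards the heel leg, whose axis is 21 mm away. z up. 66 mm above the lock's top at the start, 25 to 44 mm when locked: low, so press on top of the bar.
- shackle_toe (a point): Tip of the shackle's short (toe) leg, on the leg's axis, 58 mm below the crown's centre. Coned foot: 4 mm wide at the tip, 12 mm from 5 mm up, a notch for the pawl above. At the start 8 mm above the lock's top level, so it passes over the folded leaf.
- shackle: The loose shackle, 0.15 to 0.25 kg, legs 42 mm apart. Origin: heel leg's foot, 106 mm below the crown; y as the crown's. Closed when its y is the case's y; starts turned 1.0 to 1.5 rad clockwise (from above) of that, toe on the robot's side. Pushing in: 4 to 10 N on the spring, up to 16 N as the pawl is wedged aside, easier for 5 mm, then the click, then the rigid bottom.
- glue: Bystander: yellow glue bottle with orange cap, 52 mm wide, 130 mm tall, upright; origin at the centre of its underside.
- block: Bystander: light wood block, 60 x 90 x 45 mm; origin at the centre of its underside.
- sandpad: Bystander: cork sanding pad, 65 x 100 x 28 mm, lying on the case lid; origin at the centre of its underside.
Mind the look-alikes: they are no part of the job. What is shaped like the shackle but blue or pink is not meant.

How it is judged:
On the way, in this order (a step that is already met when the one before it is completed fails the run):
1. the hasp leaf is folded down onto the lock while the shackle is still up (value of joint hasp below 0.1 rad and z of shackle_toe in the frame of lock_hole above 0 m), for 0.1 s.
2. the shackle's toe has gone through the leaf's slot into its hole (value of joint hasp below 0.1 rad and horizontal distance between shackle_toe and lock_hole below 0.004 m and z of shackle_toe in the frame of lock_hole below -0.003 m), for 0.05 s.
At the end, for the whole second after the job is handed in: The hasp leaf lies flat (within 0.1 rad), the shackle stands upright with its toe within 3 mm of its hole's axis and more than 12.5 mm below the lock's top, held there by the pawl with nothing touching it, at rest (value of joint hasp below 0.1 rad and horizontal distance between shackle_toe and lock_hole below 0.003 m and z of shackle_toe in the frame of lock_hole below -0.0125 m and angle between shackle's own z axis and vertical below 0.08 rad and linear speed of shackle below 0.02 m/s and contact force between shackle and the arm below 0.1 N and contact force between shackle and the fingers below 0.1 N).
It fails at once if the shackle is forced into the lock with more than 50 N (contact force between shackle and case above 50 N).
It fails at once if a bystander is moved more than 15 mm (distance of any of glue, block, sandpad from where it was at the start of the episode above 0.015 m).
It also fails if it takes over 69 s, if anything falls off the work surface, if the arm or the gripper's body presses on something with over 40 N, if the wrist force passes 120 N, or if a joint passes its speed limit or range.

ROBOT

A 6-joint arm with a two-finger parallel gripper is mounted at the origin on the work surface. World frame = base frame: x ahead of the robot, y to its left, z up, the work surface at z = 0. Lengths are in m, angles in rad, forces in N, time in s.
With the tool pointing down it reaches from about 0.25 to 0.8 m from the base axis. Payload 8.5 kg.
Tool frame: the origin (TCP) lies midway between the tips of the shut fingers; the grasp point (between the pads) lies 19 mm behind it; z points along the fingers, y is the line along which they close (so a half turn about z gives the same grasp; the last joint's range is limited). The gripper opens to 85 mm and grips with 20 to 120 N. Pads are 22 mm wide; open, the fingers measure 114 mm over their backs; the gripper's body (76 mm by 85 mm) begins 54 mm behind the grasp point. The pads swing forward as they close: fully open they stand 13 mm farther back than shut.
Start: joints at [-1.28, 0.238, -0.013, 1.319, 0, 1.571], TCP at [0.151, -0.503, 0.231] pointing down, gripper open.
Joint ranges: [-2.66, 2.66], [-1.03, 1.9], [-1.14, 1.46], [-1.82, 2.27], [-1.45, 1.34], [-3.14, 3.14]. Speed limits (rad/s): [2.22, 2.22, 2.79, 3.14, 3.14, 3.14].

INTERFACE

Orientations are given as a unit quaternion [x, y, z, w].
In Python, from rig import telemetry, optics, robot gives the robot as it stands.
- The arm moves only by the tool send_rows, never from a script. Its argument "increments" is a list of rows, each an object of numbers: "dx", "dy", "dz": the shift along the tool's x, y, z in cm; "yaw": the turn about the tool's z in degrees. In form: [{"dx": .., "dy": .., "dz": .., "yaw": ..}, ...]. A call has 1 to 12 rows; each row shifts and turns the commanded pose from where the row before left it, along the tool's axes as they then stand; what a row does not reach is not made up. A row lasts 1/12 s, in which the tool goes at most 41.7 mm and 7.16 degrees, less where a joint would pass 70% of its speed; a pose out of reach is approached as far as the arm can. A call with a gripper value outside its range is refused whole. "grip" is the opening, from 0 (shut) to 1 (fully open), set as the call begins (left out, the last holds). The fingers move at their own pace and stop on an object; "newtons" is the grip in N (left out, the last holds). Time passes only in rows, so rows that do not move let the fingers close. It gives the time, the measured TCP pose, the force, the opening and the grip force at its end, in the units of the state.
- telemetry.get_obs(): the state, without advancing time (a new reading comes with each control period).
- optics.capture(name): name is "scene" or "top"; returns (picture, depth): 420x560x3 uint8, blue, green, red; 420x560 float32, m along the optical axis (not along the pixel's ray), 0 where there is no reading.
- optics.camera_model(name): a dict with "fx", "fy", "cx", "cy" (pixels), "D" ([k1, k2, p1, p2, k3] as OpenCV has them; the pictures are not rectified), "R" (3x3) and "t" (3): a world point X has camera coordinates R X + t. Camera axes: x right, y down, z forward; pixel columns grow to the right and rows downward; lengths in m; the calibration is good to about 2 mm. A picture is of the moment at which its call begins. camera_model takes no time and is no camera call.
- robot.hand_in(): hands the job in; it is judged then, once.
The state is a dict: "t": time; "q": joint angles; "dq": joint speeds; "tau": joint torques, N m; "eef_pos": TCP position; "tool_rot": TCP orientation; "force": force on the tool from outside, world axes, zero at the start; "moment": the same for the moment, N m; "opening": finger opening in m; "grasp_force": force on a finger pad.
Only numpy, scipy, OpenCV 4.12 (cv2) and the standard library are available. Lean on these libraries where they do the work, as an engineer would, in place of code of your own. Each camera call takes 0.05 s, during which the arm holds its last target. There are 200 camera calls.

## Working session

There is one attempt and no reset: what is moved stays moved. The work goes in short steps, Python scripts to look and compute and a tool call to move; the robot and the scene stay as the last step left them, time stands still between calls to the robot, and variables do not carry over. Pictures are saved under pics/ and viewed, at most 10 in all, crops included, and the job is handed in when it is done.

Besides the shell and the picture viewer there is one more tool, called after ">>>" as name([rows], argument=value, ...), one row to a line, values as JSON. send_rows: Moves the arm, as the interface text tells. Its arguments: {"type":"object","properties":{"increments":{"type":"array"},"grip":{"type":"number"},"newtons":{"type":"number"}},"required":["increments"]}

```bash
mkdir -p pics; ls; cat > h.py <<'E'
import numpy as np,cv2
from rig import telemetry,optics,robot
def cam(n):
    m=optics.camera_model(n);K=np.array([[m['fx'],0,m['cx']],[0,m['fy'],m['cy']],[0,0,1.]])
    return K,np.array(m['D'],float),np.array(m['R'],float),np.array(m['t'],float)
def ray(n,u,v):
    K,D,R,t=cam(n);p=cv2.undistortPoints(np.array([[[u,v]]],float),K,D)[0,0]
    return -R.T@t,R.T@np.array([p[0],p[1],1.])
def onz(n,u,v,z):
    o,d=ray(n,u,v);return o+d*(z-o[2])/d[2]
def proj(n,X):
    K,D,R,t=cam(n);return cv2.projectPoints(np.atleast_2d(np.array(X,float)),cv2.Rodrigues(R)[0],t,K,D)[0][:,0]
def cloud(n,dep):
    K,D,R,t=cam(n);h,w=dep.shape;u,v=np.meshgrid(np.arange(w),np.arange(h))
    p=cv2.undistortPoints(np.stack([u,v],-1).reshape(-1,1,2).astype(float),K,D)[:,0]
    c=np.c_[p,np.ones(len(p))]*dep.reshape(-1,1);return ((c-t)@R).reshape(h,w,3)
E
python3 - <<'E'
from h import *
for n in ('scene','top'):
    p,d=optics.capture(n);cv2.imwrite(f'pics/{n}0.png',p);np.savez(f'{n}0.npz',p=p,d=d)
    K,D,R,t=cam(n);print(n,K[0,0],(-R.T@t).round(3),R.round(2).tolist())
print(telemetry.get_obs())
E
```

```text
pics
scene 397.20406044219806 [0.909 0.26  0.768] [[-0.54, 0.84, 0.02], [0.68, 0.45, -0.58], [-0.5, -0.31, -0.81]]
top 532.3121482967254 [0.34  0.02  1.228] [[0.02, -1.0, 0.01], [-0.98, -0.02, -0.18], [0.18, -0.01, -0.98]]
{'t': 0.1, 'q': array([-1.27999682e+00,  2.38716606e-01, -1.41461770e-02,  1.31918397e+00,
        4.11973960e-05,  1.57082091e+00]), 'dq': array([-7.90321094e-05,  2.34822471e-04,  9.99682434e-04,  1.30916941e-03,
       -5.18733820e-04, -5.63797429e-04]), 'tau': array([-2.61988389e-04, -5.39723361e+01,  3.46997309e+01,  1.34614238e-02,
       -6.90598768e-05, -1.83199248e-06]), 'eef_pos': array([ 0.15043747, -0.50261433,  0.23075335]), 'tool_rot': array([ 9.89449655e-01,  1.44875772e-01, -7.02120194e-05, -6.21598549e-04]), 'force': array([-0.1285186 ,  0.0174014 , -1.01344936]), 'moment': array([-0.10216756, -0.01384573,  0.03024535]), 'grasp_force': 0.0, 'opening': 0.08522475630187083}
```

View pics/scene0.png

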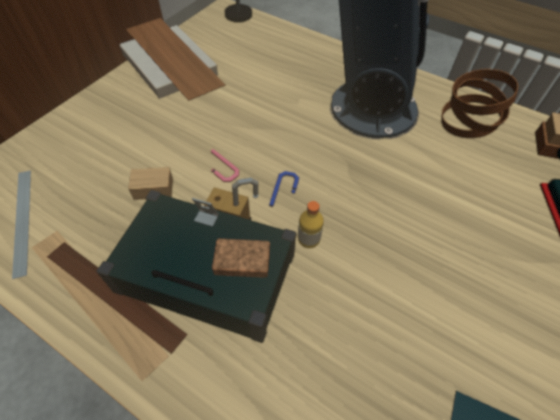

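View pics/top0.png

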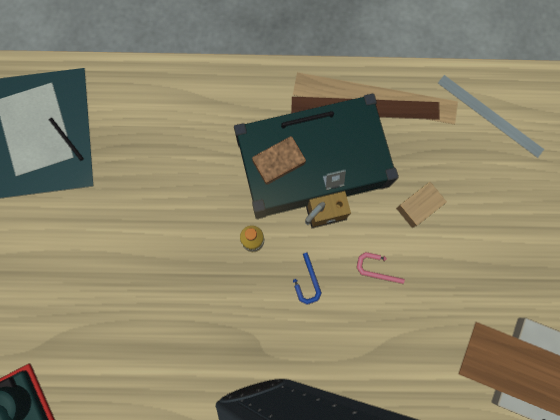

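The top view shows the lock at about (328,210), with its hole near (338,205), the shackle at (315,212) and the hasp leaf at (335,180). The scene view shows the lock at (228,203) and the upright leaf at (205,212). The blue and pink hooks are decoys. Next I'll zoom in and measure.

```bash
python3 - <<'E'
from h import *
t=np.load('top0.npz');s=np.load('scene0.npz')
a=cv2.resize(t['p'][160:240,280:380],None,fx=7,fy=7,interpolation=cv2.INTER_CUBIC)[:560]
b=cv2.resize(s['p'][165:245,180:280],None,fx=7,fy=7,interpolation=cv2.INTER_CUBIC)
cv2.imwrite('pics/topc.png',a);cv2.imwrite('pics/scec.png',b)
C=cloud('top',t['d']);P=t['p'].astype(int)
hsv=cv2.cvtColor(t['p'],cv2.COLOR_BGR2HSV)
# brass: yellow saturated at z ~0.095
m=(abs(C[...,2]-.095)<.008)
br=m&(hsv[...,0]>12)&(hsv[...,0]<32)&(hsv[...,1]>110)
roi=np.zeros_like(br);roi[180:235,295:360]=1;br&=roi
v,u=np.nonzero(br);print('brass',len(u),np.median(C[br][:,2]))
r=cv2.minAreaRect(np.c_[u,v].astype(np.float32));bp=cv2.boxPoints(r)
for q in bp:print('lock corner',q,onz('top',*q,.095).round(4))
# lid
lid=(abs(C[...,2]-.095)<.012)&(hsv[...,2]<90);lid[:, :200]=0;lid[:,420:]=0;lid[:80]=0;lid[230:]=0
n,l,st,_=cv2.connectedComponentsWithStats(lid.astype(np.uint8));k=1+st[1:,4].argmax();v,u=np.nonzero(l==k)
bp=cv2.boxPoints(cv2.minAreaRect(np.c_[u,v].astype(np.float32)))
for q in bp:print('lid corner',q,onz('top',*q,.095).round(4))
hi=(C[...,2]>.108)&(C[...,2]<.19);hi[:160]=0;hi[240:]=0;hi[:,290:]&=True;hi[:,:290]=0;hi[:,370:]=0
v,u=np.nonzero(hi)
for x,y in zip(u,v):
    print(x,y,(C[y,x]*1000).round().astype(int).tolist(),end=';')
E
```

```text
brass 739 0.0953893094404002
lock corner [308.528  199.0333] [ 0.566  -0.0533  0.095 ]
lock corner [344.79883 190.32831] [ 0.5868 -0.1323  0.095 ]
lock corner [350.3722  213.55069] [ 0.5356 -0.1441  0.095 ]
lock corner [314.10138 222.25568] [ 0.5152 -0.0656  0.095 ]
lid corner [233.15729 125.34831] [0.7301 0.1154 0.095 ]
lid corner [378.27524  91.85954] [ 0.8158 -0.2097  0.095 ]
lid corner [398.68536 180.30336] [ 0.6114 -0.2508  0.095 ]
lid corner [253.56741 213.79213] [0.5314 0.0652 0.095 ]
290 160 [645, -11, 124];291 160 [645, -13, 124];292 160 [645, -15, 125];293 160 [645, -18, 125];294 160 [645, -20, 124];295 160 [645, -22, 122];296 160 [646, -24, 121];297 160 [647, -26, 119];298 160 [646, -28, 121];299 160 [646, -31, 122];300 160 [646, -33, 123];301 160 [644, -35, 128];302 160 [645, -37, 124];303 160 [646, -39, 123];304 160 [646, -41, 122];305 160 [646, -43, 124];290 161 [643, -11, 124];291 161 [643, -13, 123];292 161 [642, -15, 125];293 161 [642, -18, 127];294 161 [644, -20, 121];295 161 [643, -22, 125];296 161 [643, -24, 122];297 161 [643, -26, 122];298 161 [642, -28, 126];299
[... 10597 characters left out ...]
59];311 219 [512, -55, 158];312 219 [513, -57, 156];305 220 [514, -44, 132];306 220 [510, -44, 156];307 220 [510, -47, 154];308 220 [510, -49, 156];309 220 [510, -50, 161];310 220 [510, -53, 157];311 220 [510, -55, 156];305 221 [512, -44, 131];306 221 [508, -45, 154];307 221 [509, -47, 153];308 221 [508, -49, 155];309 221 [509, -51, 153];310 221 [509, -53, 152];305 222 [511, -44, 122];306 222 [509, -46, 139];307 222 [507, -47, 150];308 222 [507, -49, 152];309 222 [507, -51, 151];310 222 [509, -54, 141];306 223 [508, -46, 128];307 223 [507, -48, 136];308 223 [507, -50, 137];309 223 [507, -52, 136];306 224 [509, -47, 109];307 224 [508, -49, 113];308 224 [507, -51, 120];309 224 [509, -54, 109];
```

View pics/topc.png

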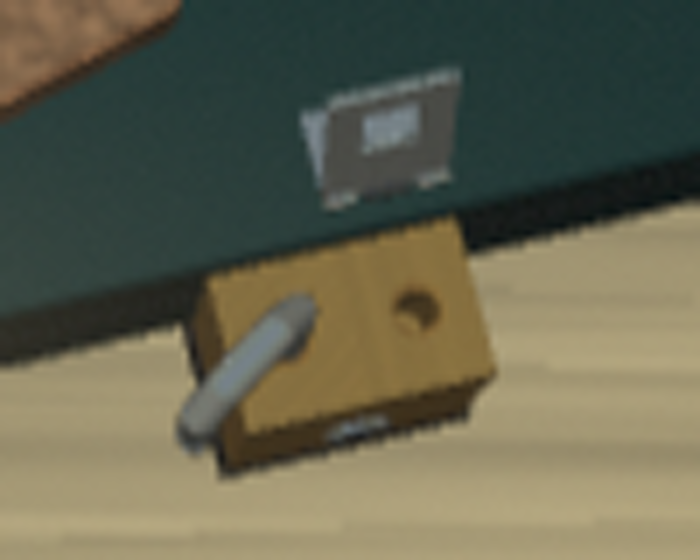

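View pics/scec.png

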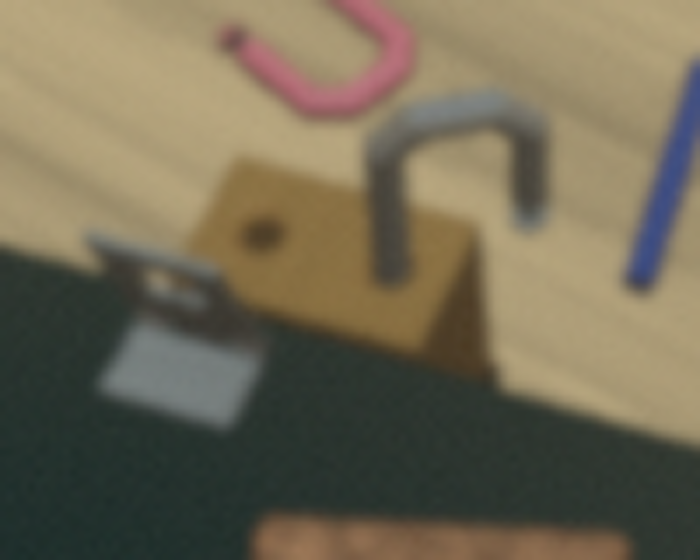

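The top crop shows the toe hole at crop (415,311), which is pixel (339.3,204.4). The shackle runs from its heel at about (322,204) to its toe end at about (307,222). The leaf leans back over the lid. The scene crop agrees: the heel leg stands in the lock and the short toe leg overhangs on the +y robot side.

```bash
cat >> h.py <<'E'
PSI=np.radians(14.6);EX=np.array([np.cos(PSI),np.sin(PSI)]);EY=np.array([-EX[1],EX[0]])
TOE=onz('top',339.3,204.4,.095)[:2]
def cs(X):d=np.asarray(X)[...,:2]-TOE;return np.stack([d@EX,d@EY],-1)*1000  # case mm, origin toe hole
def st():
    from scipy.spatial.transform import Rotation as Ro
    o=telemetry.get_obs();M=Ro.from_quat(o['tool_rot']).as_matrix()
    print('t',round(o['t'],2),'case',cs(o['eef_pos']).round(1),'z',round(o['eef_pos'][2]*1000,1),'psi',np.degrees(np.arctan2(M[1,0],M[0,0])).round(2),'F',o['force'].round(1),'open',round(o['opening']*1000,1),'q',o['q'].round(2));return o,M
E
python3 - <<'E'
from h import *
print('TOE',TOE,'lock mid expected',cs([.551,-.0988]))
C=cloud('top',np.load('top0.npz')['d']);z=C[...,2]
m=(z>.155)&(z<.175);m[:198]=0;m[225:]=0;m[:,:300]=0;m[:,330:]=0
P=cs(C[m]);c=P.mean(0);_,_,V=np.linalg.svd(P-c);s=(P-c)@V[0];print('crown',c,V[0],s.min(),s.max(),C[m][:,2].max(), c+V[0]*s.min(),c+V[0]*s.max())
m=(z>.145)&(z<.165);m[:168]=0;m[180:]=0;m[:,:322]=0;m[:,350:]=0
print('leaf tip',cs(C[m]).mean(0),z[m].mean())
o,M=st()
T=np.r_[TOE+EX*.085+EY*-.008,.24];print('to target world mm',(T-o['eef_pos'])*1000)
E
```

```text
TOE [ 0.55533665 -0.12018335] lock mid expected [ 1.19346714 21.78600133]
crown [-12.76068031  62.58499954] [-0.54526766  0.838262  ] -26.562957880330863 24.927279609849034 0.16983421578190702 [ 1.72324168 40.31828143] [-26.35271983  83.48059071]
leaf tip [ 5.52228523e+01 -4.27451959e-02] 0.15361166780326577
t 0.1 case [-488.2 -268. ] z 230.8 psi 16.66 F [-0.1  0.  -1. ] open 85.2 q [-1.28  0.24 -0.01  1.32  0.    1.57]
to target world mm [489.17102239 396.11519871   9.24664712]
```

>>> send_rows([
  {"dz":-1,"yaw":2.06},
  {"dz":-1},
  {"dz":-1},
], grip=0)

```text
validation failed for argument at $.in...
```

```bash
python3 -c "
from h import *
o,M=st()"
```

```text
t 0.1 case [-488.2 -268. ] z 230.8 psi 16.66 F [-0.1  0.  -1. ] open 85.2 q [-1.28  0.24 -0.01  1.32  0.    1.57]
```

>>> send_rows([
  {"dx":0,"dy":0,"dz":-1,"yaw":2.06},
  {"dx":0,"dy":0,"dz":-1,"yaw":0},
  {"dx":0,"dy":0,"dz":-1,"yaw":0},
], grip=0)

```text
t: 0.35
eef_pos: [0.1505, -0.5028, 0.2618]
tool_rot: [0.992, 0.128, -0.0, -0.0]
force: [-0.1, 0.4, 0.9]
opening: 0.0515
grasp_force: 0.0
```

```bash
python3 -c "
from h import *
o,M=st()"
```

```text
t 0.35 case [-488.2 -268.2] z 261.8 psi 14.65 F [-0.1  0.4  0.9] open 51.5 q [-1.28  0.23  0.05  1.39  0.    1.61]
```

>>> send_rows([
  {"dx":2.4,"dy":-1.1,"dz":0,"yaw":0},
  {"dx":2.4,"dy":-1.1,"dz":0,"yaw":0},
  {"dx":2.4,"dy":-1.1,"dz":0,"yaw":0},
  {"dx":2.4,"dy":-1.1,"dz":0,"yaw":0},
  {"dx":2.4,"dy":-1.1,"dz":0,"yaw":0},
  {"dx":2.4,"dy":-1.1,"dz":0,"yaw":0},
  {"dx":2.4,"dy":-1.1,"dz":0,"yaw":0},
  {"dx":2.4,"dy":-1.1,"dz":0,"yaw":0},
  {"dx":2.4,"dy":-1.1,"dz":0,"yaw":0},
  {"dx":2.4,"dy":-1.1,"dz":0,"yaw":0},
  {"dx":2.4,"dy":-1.1,"dz":0,"yaw":0},
  {"dx":2.4,"dy":-1.1,"dz":0,"yaw":0},
])

```text
t: 1.35
eef_pos: [0.397, -0.3017, 0.2621]
tool_rot: [0.992, 0.128, 0.0, 0.0]
force: [0.1, -0.3, 0.5]
opening: -0.0002
grasp_force: 0.0
```

>>> send_rows([
  {"dx":2.4,"dy":-1.1,"dz":0,"yaw":0},
  {"dx":2.4,"dy":-1.1,"dz":0,"yaw":0},
  {"dx":2.4,"dy":-1.1,"dz":0,"yaw":0},
  {"dx":2.4,"dy":-1.1,"dz":0,"yaw":0},
  {"dx":2.4,"dy":-1.1,"dz":0,"yaw":0},
  {"dx":2.4,"dy":-1.1,"dz":0,"yaw":0},
  {"dx":2.4,"dy":-1.1,"dz":0,"yaw":0},
  {"dx":2.4,"dy":-1.1,"dz":0,"yaw":0},
  {"dx":2.4,"dy":-1.1,"dz":0,"yaw":0},
  {"dx":2.4,"dy":-1.1,"dz":0,"yaw":0},
  {"dx":2.4,"dy":-1.1,"dz":0,"yaw":0},
  {"dx":2,"dy":0,"dz":0,"yaw":0},
])

```text
t: 2.35
eef_pos: [0.6414, -0.1115, 0.262]
tool_rot: [0.992, 0.128, 0.0, -0.0]
force: [0.6, -1.1, -0.1]
opening: -0.0001
grasp_force: 0.0
```

```bash
python3 -c "
from h import *
o,M=st()"
```

```text
t 2.35 case [ 85.5 -13.3] z 262.0 psi 14.76 F [ 0.6 -1.1 -0.1] open -0.1 q [-0.17  0.46  0.4   1.51  0.    2.71]
```

>>> send_rows([
  {"dx":0,"dy":-0.4,"dz":2,"yaw":0},
  {"dx":0,"dy":0,"dz":2,"yaw":0},
  {"dx":0,"dy":0,"dz":2,"yaw":0},
  {"dx":0,"dy":0,"dz":2,"yaw":0},
  {"dx":0,"dy":0,"dz":2,"yaw":0},
  {"dx":0,"dy":0,"dz":1.2,"yaw":0},
  {"dx":0,"dy":0,"dz":1.2,"yaw":0},
  {"dx":-1,"dy":0,"dz":0,"yaw":0},
  {"dx":-1,"dy":0,"dz":0,"yaw":0},
  {"dx":-0.7,"dy":0,"dz":0,"yaw":0},
  {"dx":-0.7,"dy":0,"dz":0,"yaw":0},
])

```text
t: 3.27
eef_pos: [0.6065, -0.1185, 0.1378]
tool_rot: [0.992, 0.127, 0.001, -0.0]
force: [2.1, 1.4, -0.6]
opening: 0.0001
grasp_force: 1.1
```

>>> send_rows([
  {"dx":-0.7,"dy":0,"dz":0.1,"yaw":0},
  {"dx":-0.7,"dy":0,"dz":0.1,"yaw":0},
  {"dx":-0.8,"dy":0,"dz":0.2,"yaw":0},
  {"dx":-0.6,"dy":0,"dz":0.5,"yaw":0},
  {"dx":-0.6,"dy":0,"dz":0.5,"yaw":0},
  {"dx":-0.5,"dy":0,"dz":0.5,"yaw":0},
  {"dx":-0.2,"dy":0,"dz":0.5,"yaw":0},
  {"dx":-0.1,"dy":0,"dz":0.5,"yaw":0},
  {"dx":-0.1,"dy":0,"dz":0.5,"yaw":0},
])

```text
t: 4.02
eef_pos: [0.5641, -0.1295, 0.1026]
tool_rot: [0.992, 0.127, -0.001, -0.0]
force: [-1.7, -0.8, 1.5]
opening: 0.0001
grasp_force: 0.8
```

```bash
python3 -c "
from h import *
o,M=st()
p,d=optics.capture('scene');cv2.imwrite('pics/s1.png',cv2.resize(p[120:260,160:340],None,fx=4,fy=4))"
```

```text
t 4.02 case [  6.1 -11.2] z 102.6 psi 14.59 F [-1.7 -0.8  1.5] open 0.1 q [-0.23  0.4  -0.12  1.05 -0.    2.66]
```

View pics/s1.png

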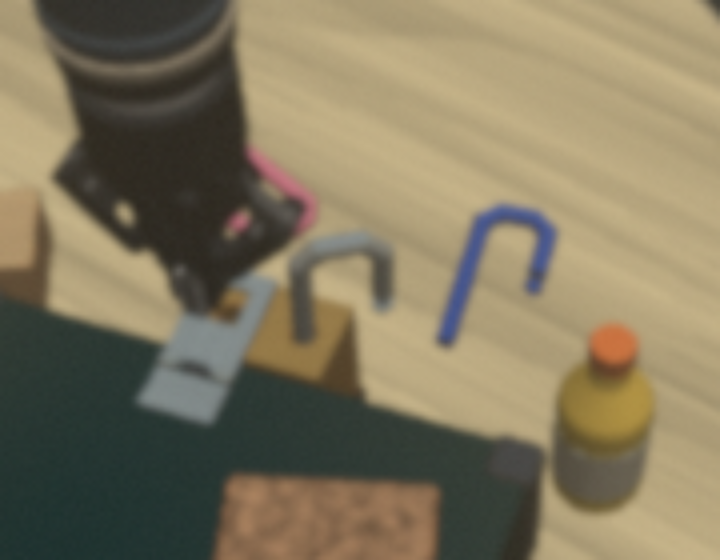

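The leaf is nearly flat under the finger and the shackle hasn't moved. I'll press the last few millimetres.

>>> send_rows([
  {"dx":0,"dy":0,"dz":0.15,"yaw":0},
  {"dx":0,"dy":0,"dz":0.15,"yaw":0},
  {"dx":0,"dy":0,"dz":0.1,"yaw":0},
  {"dx":0,"dy":0,"dz":0,"yaw":0},
])

```text
t: 4.4
eef_pos: [0.5648, -0.1293, 0.0991]
tool_rot: [0.992, 0.127, -0.0, -0.0]
force: [-0.3, 0.7, -0.1]
opening: 0.0002
grasp_force: 0.0
```

>>> send_rows([
  {"dx":0,"dy":0,"dz":0.08,"yaw":0},
  {"dx":0,"dy":0,"dz":0.05,"yaw":0},
  {"dx":0,"dy":0,"dz":0,"yaw":0},
])

```text
t: 4.65
eef_pos: [0.565, -0.1294, 0.0985]
tool_rot: [0.992, 0.127, 0.0, 0.0]
force: [-1.5, -0.1, 5.0]
opening: 0.0001
grasp_force: 2.2
```

>>> send_rows([
  {"dx":0,"dy":0,"dz":-1.5,"yaw":0},
  {"dx":0,"dy":0,"dz":-2,"yaw":0},
  {"dx":0,"dy":0,"dz":-2,"yaw":0},
  {"dx":0,"dy":0,"dz":-2,"yaw":0},
  {"dx":0,"dy":0,"dz":-2,"yaw":0},
  {"dx":0,"dy":0,"dz":-2,"yaw":0},
  {"dx":0,"dy":0,"dz":-2,"yaw":0},
  {"dx":0,"dy":0,"dz":-1.5,"yaw":0},
  {"dx":-0.45,"dy":-1.8,"dz":0,"yaw":0},
  {"dx":-0.45,"dy":-1.8,"dz":0,"yaw":0},
  {"dx":-0.45,"dy":-1.8,"dz":0,"yaw":0},
  {"dx":-0.45,"dy":-1.8,"dz":0,"yaw":0},
])

```text
t: 5.65
eef_pos: [0.5289, -0.0637, 0.2481]
tool_rot: [0.992, 0.127, 0.0, -0.0]
force: [0.1, -0.0, 0.0]
opening: 0.0002
grasp_force: 0.0
```

>>> send_rows([
  {"dx":0,"dy":0,"dz":0,"yaw":-7},
  {"dx":0,"dy":0,"dz":0,"yaw":-7},
  {"dx":0,"dy":0,"dz":0,"yaw":-7},
  {"dx":0,"dy":0,"dz":0,"yaw":-7},
  {"dx":0,"dy":0,"dz":0,"yaw":-7},
  {"dx":0,"dy":0,"dz":0,"yaw":-7},
  {"dx":0,"dy":0,"dz":0,"yaw":-7},
  {"dx":0,"dy":0,"dz":0,"yaw":-7},
  {"dx":0,"dy":0,"dz":0,"yaw":-7},
], grip=0.5)

```text
t: 6.4
eef_pos: [0.5293, -0.0642, 0.2481]
tool_rot: [0.777, 0.629, 0.0, 0.0]
force: [0.8, -0.5, 0.4]
opening: 0.0429
grasp_force: 0.0
```

>>> send_rows([
  {"dx":0,"dy":0,"dz":0,"yaw":-7},
  {"dx":0,"dy":0,"dz":0,"yaw":-7},
  {"dx":0,"dy":0,"dz":0,"yaw":-7},
  {"dx":0,"dy":0,"dz":0,"yaw":-7},
  {"dx":0,"dy":0,"dz":0,"yaw":-7},
  {"dx":0,"dy":0,"dz":0,"yaw":-7},
  {"dx":0,"dy":0,"dz":0,"yaw":-7},
  {"dx":0,"dy":0,"dz":0,"yaw":-7},
  {"dx":0,"dy":0,"dz":0,"yaw":-4},
  {"dx":0,"dy":0,"dz":0,"yaw":0},
])

```text
t: 7.23
eef_pos: [0.5293, -0.0643, 0.2481]
tool_rot: [0.36, 0.933, 0.0, 0.0]
force: [0.6, 0.4, 0.1]
opening: 0.0427
grasp_force: 0.0
```

```bash
python3 -c "
from h import *
o,M=st()
print('dx dy dz mm',M.T@((np.r_[TOE+EX*-.012+EY*.061,.161])-o['eef_pos'])*1000)
p,d=optics.capture('scene');np.savez('s2.npz',p=p,d=d);C=cloud('scene',d);m=(C[...,2]>.09)
c=cs(C);m&=(abs(c[...,0]+6)<14)&(abs(c[...,1]+0)<17);print('leaf z',np.percentile(C[m][:,2],[5,50,95]),m.sum())
cv2.imwrite('pics/s2.png',cv2.resize(p[120:260,160:340],None,fx=4,fy=4))"
```

```text
t 7.23 case [-11.1  60.7] z 248.1 psi 137.79 F [0.6 0.4 0.1] open 42.7 q [-0.12  0.25  0.04  1.36  0.    0.62]
dx dy dz mm [ 0.75150435 -0.59645018 87.06913861]
leaf z [0.09166225 0.09602056 0.09834564] 153
```

View pics/s2.png

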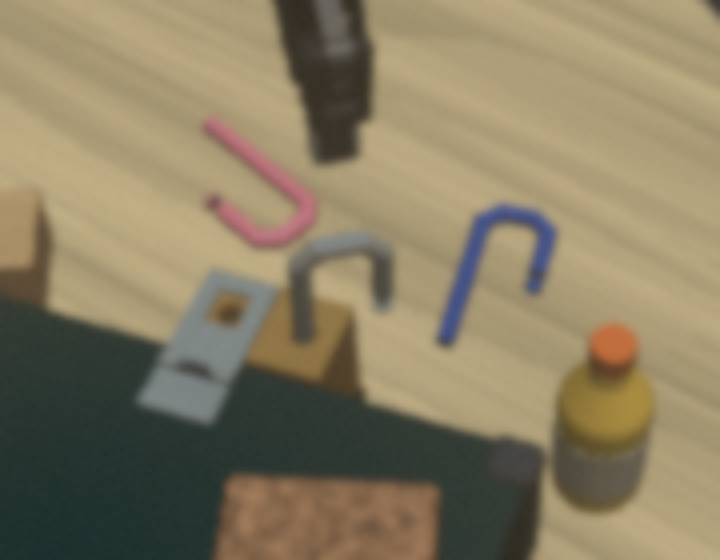

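Leaf is flat with the slot around the hole, and the gripper is above the crown. Descending to grasp the bar.

>>> send_rows([
  {"dx":0,"dy":0,"dz":1.7,"yaw":0},
  {"dx":0,"dy":0,"dz":1.7,"yaw":0},
  {"dx":0,"dy":0,"dz":1.7,"yaw":0},
  {"dx":0,"dy":0,"dz":1.7,"yaw":0},
  {"dx":0,"dy":0,"dz":1.7,"yaw":0},
  {"dx":0,"dy":0,"dz":1.6,"yaw":0},
  {"dx":0,"dy":0,"dz":0,"yaw":0},
])

```text
t: 7.87
eef_pos: [0.5275, -0.0641, 0.1443]
tool_rot: [0.363, 0.932, -0.0, -0.002]
force: [-0.2, -0.4, 0.0]
opening: 0.0427
grasp_force: 0.0
```

>>> send_rows([
  {"dx":0,"dy":0,"dz":0,"yaw":0},
  {"dx":0,"dy":0,"dz":0,"yaw":0},
  {"dx":0,"dy":0,"dz":0,"yaw":0},
  {"dx":0,"dy":0,"dz":0,"yaw":0},
  {"dx":0,"dy":0,"dz":0,"yaw":0},
  {"dx":0,"dy":0,"dz":0,"yaw":0},
  {"dx":0,"dy":0,"dz":0,"yaw":0},
], grip=0, newtons=20)

```text
t: 8.45
eef_pos: [0.5297, -0.0643, 0.1476]
tool_rot: [0.362, 0.932, 0.0, 0.001]
force: [0.8, -0.2, 3.4]
opening: 0.0113
grasp_force: 22.0
```

```bash
python3 -c "
from h import *
o,M=st()"
```

```text
t 8.45 case [-10.8  60.5] z 147.6 psi 137.6 F [ 0.8 -0.2  3.4] open 11.3 q [-0.12  0.29 -0.16  1.12  0.    0.62]
```

>>> send_rows([
  {"dx":-0.01,"dy":-0.26,"dz":0,"yaw":-7},
  {"dx":-0.01,"dy":-0.26,"dz":0,"yaw":-7},
  {"dx":-0.01,"dy":-0.26,"dz":0,"yaw":-7},
  {"dx":-0.01,"dy":-0.26,"dz":0,"yaw":-7},
  {"dx":-0.01,"dy":-0.26,"dz":0,"yaw":-7},
  {"dx":-0.01,"dy":-0.26,"dz":0,"yaw":-7},
  {"dx":-0.01,"dy":-0.26,"dz":0,"yaw":-7},
  {"dx":0,"dy":0,"dz":0,"yaw":0},
])

```text
t: 9.12
eef_pos: [0.524, -0.0814, 0.1473]
tool_rot: [-0.06, 0.998, -0.0, 0.001]
force: [2.4, -0.7, 2.3]
opening: 0.011
grasp_force: 21.8
```

```bash
python3 -c "
from h import *
o,M=st()
r=cs(o['eef_pos'])-[0,42];print(np.hypot(*r),np.degrees(np.arctan2(r[1],r[0])),o['moment'],(M.T@o['force']).round(1))"
```

```text
t 9.12 case [-20.6  45.4] z 147.3 psi -173.09 F [ 2.4 -0.7  2.3] open 11.0 q [-0.15  0.29 -0.17  1.12 -0.   -0.27]
20.844592270649127 170.59196954423496 [-0.13340204 -0.46279213 -0.01129963] [-2.3 -1.  -2.3]
```

>>> send_rows([
  {"dx":-0.014,"dy":-0.257,"dz":0,"yaw":-7},
  {"dx":-0.014,"dy":-0.257,"dz":0,"yaw":-7},
  {"dx":-0.014,"dy":-0.257,"dz":0,"yaw":-7},
  {"dx":-0.014,"dy":-0.257,"dz":0,"yaw":-7},
  {"dx":-0.014,"dy":-0.257,"dz":0,"yaw":-7},
  {"dx":-0.014,"dy":-0.257,"dz":0,"yaw":-7},
  {"dx":-0.014,"dy":-0.257,"dz":0,"yaw":-7},
  {"dx":0,"dy":0,"dz":0,"yaw":0},
])

```text
t: 9.78
eef_pos: [0.5329, -0.0962, 0.1472]
tool_rot: [-0.467, 0.884, -0.0, 0.0]
force: [2.1, 0.4, 2.0]
opening: 0.0111
grasp_force: 21.9
```

>>> send_rows([
  {"dx":-0.014,"dy":-0.257,"dz":0,"yaw":-7},
  {"dx":-0.014,"dy":-0.257,"dz":0,"yaw":-7},
  {"dx":-0.014,"dy":-0.257,"dz":0,"yaw":-7},
  {"dx":-0.014,"dy":-0.257,"dz":0,"yaw":-7},
  {"dx":-0.014,"dy":-0.257,"dz":0,"yaw":-7},
  {"dx":-0.014,"dy":-0.257,"dz":0,"yaw":-7},
  {"dx":-0.014,"dy":-0.257,"dz":0,"yaw":-6.7},
  {"dx":0,"dy":0,"dz":0,"yaw":0},
  {"dx":0,"dy":0,"dz":0,"yaw":0},
])

```text
t: 10.53
eef_pos: [0.5495, -0.0991, 0.147]
tool_rot: [0.787, -0.617, 0.0, 0.0]
force: [2.0, -1.9, 2.1]
opening: 0.011
grasp_force: 21.8
```

```bash
python3 -c "
from h import *
o,M=st()
r=cs(o['eef_pos'])-[0,42];print(np.hypot(*r),np.degrees(np.arctan2(r[1],r[0])),o['moment'],(M.T@o['force']).round(1))
p,d=optics.capture('scene');np.savez('s3.npz',p=p,d=d)
cv2.imwrite('pics/s3.png',cv2.resize(p[165:245,180:280],None,fx=7,fy=7,interpolation=cv2.INTER_CUBIC))"
```

```text
t 10.53 case [-0.3 21.8] z 147.0 psi -76.18 F [ 2.  -1.9  2.1] open 11.0 q [-0.18  0.33 -0.1   1.14 -0.   -1.99]
20.18363178017789 -90.8968844101509 [-0.33921097 -0.48239412 -0.01022552] [ 2.3 -1.5 -2.1]
```

View pics/s3.png

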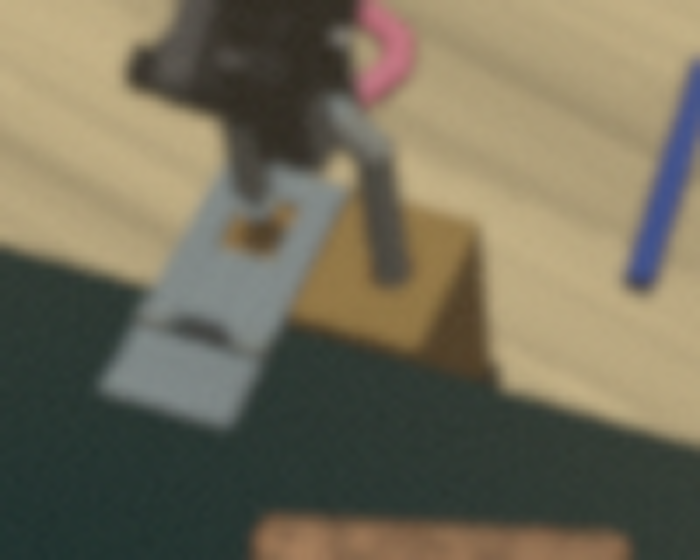

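The toe tip is at crop (252,198), directly above the slot, and the hole is at about (265,238). Now a numeric check.

```bash
python3 -c "
from h import *
w=lambda x,y,z:np.r_[TOE+(EX*x+EY*y)/1000,z]
print('hole exp',(proj('scene',w(0,0,.095))-[180,165])*7+3,'toe tip exp',(proj('scene',w(0,0,.103))-[180,165])*7+3,'heel mouth',(proj('scene',w(0,42,.095))-[180,165])*7+3)
print('dx10',(proj('scene',w(10,0,.103))-[180,165])*7+3,'dy10',(proj('scene',w(0,10,.103))-[180,165])*7+3)
p=np.load('s3.npz')['p'];g=cv2.cvtColor(p,cv2.COLOR_BGR2HSV);print(g[188:204,210:224,1]);print(g[188:204,210:224,2])
"
```

```text
hole exp [[262.75999183 220.55965142]] toe tip exp [[259.62480409 204.4897701 ]] heel mouth [[392.27050427 257.35982214]]
dx10 [[245.89625667 229.82323263]] dy10 [[290.50481722 213.23352675]]
[[ 72  60  41  34  31  37  34  28  17  15  18  23  23  30]
 [ 63  43  26  20  27  37  40  22  16   9   9  12  10  16]
 [ 48  24  13  16  26  34  33  24  10   9  12  12  14  12]
 [ 32  11  11  10  25  36  36  18  13   9  14  15  13  13]
 [ 18  11  14  12  14  26  29  20  12  11  10  12  13  11]
 [  9  13  14  11  10  11  15  16  18  22  25  16   8  11]
 [ 15  13  12  10  13  14  13  14  26  55  72  60  28  10]
 [ 13  11  10  29  33  20  14  17  44  88 108  86  43  10]
 [ 15  10  27  63  79  60  45  46  79 109 104  73  32   8]
 [ 12  14  55 100 117 109  92 101 106 107  81  44  12  11]
 [ 10  27  78 114 130 124 122 121 109  86  43  17  10  13]
 [ 10  34  81 108 115 113 113 113 102  60  23   8  13  13]
 [ 10  22  48  67  76  82  90  94  82  44  12  11  15  11]
 [ 11   9  15  21  30  38  44  52  49  27   8  13  15  11]
 [ 15  13  15  11   9  12  12  16  18  15  13  15  13  12]
 [ 17  16  17  15  15  
[... 281 characters left out ...]
7 126 108  89  79  80  88 104 120 129 133 137 138]
 [139 137 131 121 106  91  86  96 112 118 123 124 129 134]
 [139 137 133 126 118 108 102 106 116 121 124 123 126 133]
 [137 135 128 123 122 112 108 107 110 122 130 131 131 133]
 [138 130 125 125 122 110  97  95 100 112 125 133 134 135]
 [133 126 125 128 120 101  89  83  87  98 114 127 132 136]
 [131 124 127 128 116  99  86  82  84  92 107 123 134 137]
 [129 127 132 130 118  99  90  86  90  97 111 129 137 138]
 [132 129 134 133 124 112 102  98 103 110 123 135 138 135]
 [134 136 136 134 129 122 116 118 120 123 131 136 137 135]
 [138 138 140 136 135 133 128 128 131 132 136 137 136 130]
 [139 140 139 138 138 136 138 138 137 136 137 137 133 126]]
```

>>> send_rows([
  {"dx":0,"dy":-0.1,"dz":0,"yaw":-0.8},
  {"dx":0,"dy":0,"dz":0.2,"yaw":0},
  {"dx":0,"dy":0,"dz":0.2,"yaw":0},
  {"dx":0,"dy":0,"dz":0.2,"yaw":0},
  {"dx":0,"dy":0,"dz":0,"yaw":0},
], newtons=40)

```text
t: 11.0
eef_pos: [0.5503, -0.0989, 0.1406]
tool_rot: [0.794, -0.608, -0.0, 0.0]
force: [1.6, -0.7, 2.1]
opening: 0.0103
grasp_force: 40.9
```

```bash
python3 -c "
from h import *
o,M=st()
print((M.T@o['force']).round(1),o['moment'].round(2))
p,d=optics.capture('scene')
cv2.imwrite('pics/s4.png',cv2.resize(p[165:245,180:280],None,fx=7,fy=7,interpolation=cv2.INTER_CUBIC))"
```

```text
t 11.0 case [ 0.5 21.9] z 140.6 psi -74.96 F [ 1.6 -0.7  2.1] open 10.3 q [-0.18  0.34 -0.11  1.12  0.   -2.01]
[ 1.1 -1.4 -2.1] [-0.34 -0.5   0.  ]
```

View pics/s4.png

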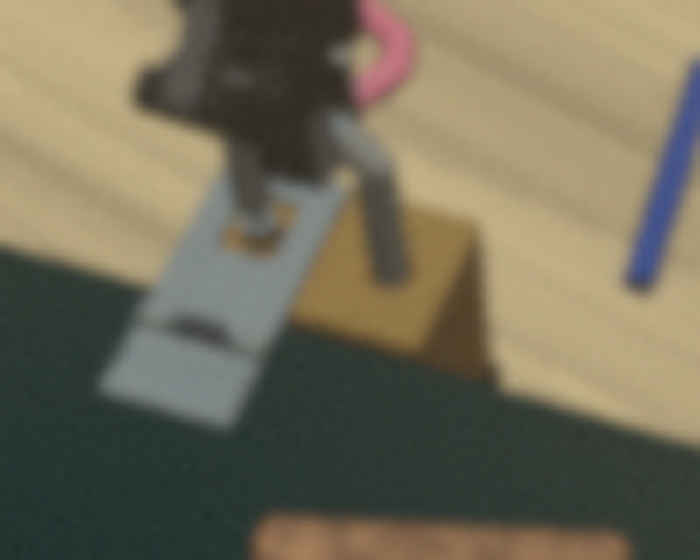

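The toe tip is in the slot at about crop (260,228), over the hole. Going down gently while watching the force.

>>> send_rows([
  {"dx":0,"dy":0,"dz":0.15,"yaw":0},
  {"dx":0,"dy":0,"dz":0.15,"yaw":0},
  {"dx":0,"dy":0,"dz":0.15,"yaw":0},
  {"dx":0,"dy":0,"dz":0,"yaw":0},
])

```text
t: 11.38
eef_pos: [0.5505, -0.0989, 0.1363]
tool_rot: [0.794, -0.608, -0.0, -0.0]
force: [1.2, -2.3, 2.4]
opening: 0.0106
grasp_force: 41.0
```

>>> send_rows([
  {"dx":0,"dy":0,"dz":0.15,"yaw":0},
  {"dx":0,"dy":0,"dz":0.15,"yaw":0},
  {"dx":0,"dy":0,"dz":0.15,"yaw":0},
  {"dx":0,"dy":0,"dz":0,"yaw":0},
])

```text
t: 11.72
eef_pos: [0.5506, -0.0988, 0.1318]
tool_rot: [0.794, -0.608, -0.0, -0.0]
force: [2.8, -1.1, 2.0]
opening: 0.0104
grasp_force: 41.0
```

>>> send_rows([
  {"dx":0,"dy":0,"dz":0.1,"yaw":0},
  {"dx":0,"dy":0,"dz":0.1,"yaw":0},
  {"dx":0,"dy":0,"dz":0.1,"yaw":0},
  {"dx":0,"dy":0,"dz":0,"yaw":0},
])

```text
t: 12.05
eef_pos: [0.5507, -0.0988, 0.1291]
tool_rot: [0.794, -0.608, 0.0, -0.0]
force: [2.9, -1.5, 5.4]
opening: 0.0103
grasp_force: 41.3
```

>>> send_rows([
  {"dx":0,"dy":0,"dz":0.1,"yaw":0},
  {"dx":0,"dy":0,"dz":0.1,"yaw":0},
  {"dx":0,"dy":0,"dz":0,"yaw":0},
])

```text
t: 12.3
eef_pos: [0.5508, -0.0988, 0.1272]
tool_rot: [0.794, -0.608, 0.0, -0.0]
force: [1.6, -0.7, 5.6]
opening: 0.0101
grasp_force: 41.4
```

```bash
python3 -c "
from h import *
o,M=st()
print((M.T@o['force']).round(1),o['moment'].round(2))"
```

```text
t 12.3 case [ 1.  21.9] z 127.2 psi -74.89 F [ 1.6 -0.7  5.6] open 10.1 q [-0.18  0.35 -0.13  1.09  0.   -2.01]
[ 1.1 -1.4 -5.6] [-0.17 -0.49  0.  ]
```

>>> send_rows([
  {"dx":0,"dy":0,"dz":0.05,"yaw":0},
  {"dx":0,"dy":0,"dz":0.05,"yaw":0},
  {"dx":0,"dy":0,"dz":0,"yaw":0},
])

```text
t: 12.55
eef_pos: [0.5508, -0.0988, 0.1263]
tool_rot: [0.794, -0.608, 0.0, -0.0]
force: [2.2, -0.4, 5.6]
opening: 0.0108
grasp_force: 41.5
```

>>> send_rows([
  {"dx":0,"dy":0,"dz":0.05,"yaw":0},
  {"dx":0,"dy":0,"dz":0.05,"yaw":0},
  {"dx":0,"dy":0,"dz":0,"yaw":0},
])

```text
t: 12.8
eef_pos: [0.5508, -0.0988, 0.1254]
tool_rot: [0.794, -0.608, 0.0, -0.0]
force: [1.6, -0.5, 6.2]
opening: 0.0106
grasp_force: 41.5
```

>>> send_rows([
  {"dx":0,"dy":0,"dz":0.05,"yaw":0},
  {"dx":0,"dy":0,"dz":0.05,"yaw":0},
  {"dx":0,"dy":0,"dz":0,"yaw":0},
])

```text
t: 13.05
eef_pos: [0.5509, -0.0988, 0.1244]
tool_rot: [0.794, -0.608, 0.0, -0.0]
force: [2.3, -1.1, 6.1]
opening: 0.0103
grasp_force: 41.5
```

>>> send_rows([
  {"dx":0,"dy":0,"dz":0.05,"yaw":0},
  {"dx":0,"dy":0,"dz":0.05,"yaw":0},
  {"dx":0,"dy":0,"dz":0,"yaw":0},
])

```text
t: 13.3
eef_pos: [0.5509, -0.0987, 0.1235]
tool_rot: [0.794, -0.608, 0.0, -0.0]
force: [0.8, -0.3, 7.1]
opening: 0.0105
grasp_force: 41.6
```

>>> send_rows([
  {"dx":0,"dy":0,"dz":0.05,"yaw":0},
  {"dx":0,"dy":0,"dz":0.05,"yaw":0},
  {"dx":0,"dy":0,"dz":0,"yaw":0},
])

```text
t: 13.55
eef_pos: [0.5509, -0.0986, 0.1227]
tool_rot: [0.794, -0.608, 0.0, -0.001]
force: [1.1, 1.3, 8.9]
opening: 0.0106
grasp_force: 41.9
```

>>> send_rows([
  {"dx":0,"dy":0,"dz":0.05,"yaw":0},
  {"dx":0,"dy":0,"dz":0.05,"yaw":0},
  {"dx":0,"dy":0,"dz":0,"yaw":0},
])

```text
t: 13.8
eef_pos: [0.551, -0.0985, 0.122]
tool_rot: [0.794, -0.608, 0.0, -0.001]
force: [0.1, 1.6, 13.0]
opening: 0.0102
grasp_force: 42.1
```

>>> send_rows([
  {"dx":0,"dy":0,"dz":0.05,"yaw":0},
  {"dx":0,"dy":0,"dz":0.05,"yaw":0},
  {"dx":0,"dy":0,"dz":0,"yaw":0},
])

```text
t: 14.05
eef_pos: [0.551, -0.0984, 0.1212]
tool_rot: [0.794, -0.608, 0.001, -0.001]
force: [0.2, 1.7, 14.3]
opening: 0.0106
grasp_force: 42.3
```

>>> send_rows([
  {"dx":0,"dy":0,"dz":0.05,"yaw":0},
  {"dx":0,"dy":0,"dz":0.05,"yaw":0},
  {"dx":0,"dy":0,"dz":0,"yaw":0},
])

```text
t: 14.3
eef_pos: [0.5511, -0.0983, 0.1203]
tool_rot: [0.794, -0.608, 0.001, -0.001]
force: [0.0, 1.5, 14.0]
opening: 0.0103
grasp_force: 42.4
```

>>> send_rows([
  {"dx":0,"dy":0,"dz":0.05,"yaw":0},
  {"dx":0,"dy":0,"dz":0.05,"yaw":0},
  {"dx":0,"dy":0,"dz":0,"yaw":0},
])

```text
t: 14.55
eef_pos: [0.5509, -0.0984, 0.1187]
tool_rot: [0.794, -0.608, 0.0, -0.001]
force: [1.6, 1.3, 6.8]
opening: 0.0105
grasp_force: 41.5
```

>>> send_rows([
  {"dx":0,"dy":0,"dz":0.05,"yaw":0},
  {"dx":0,"dy":0,"dz":0.05,"yaw":0},
  {"dx":0,"dy":0,"dz":0,"yaw":0},
])

```text
t: 14.8
eef_pos: [0.5508, -0.0984, 0.1176]
tool_rot: [0.794, -0.608, 0.0, -0.001]
force: [1.0, 1.0, 8.7]
opening: 0.0103
grasp_force: 41.7
```

>>> send_rows([
  {"dx":0,"dy":0,"dz":0.05,"yaw":0},
  {"dx":0,"dy":0,"dz":0.05,"yaw":0},
  {"dx":0,"dy":0,"dz":0,"yaw":0},
])

```text
t: 15.05
eef_pos: [0.5509, -0.0984, 0.1167]
tool_rot: [0.794, -0.608, 0.0, -0.001]
force: [1.2, 1.6, 9.3]
opening: 0.0103
grasp_force: 41.7
```

>>> send_rows([
  {"dx":0,"dy":0,"dz":0.05,"yaw":0},
  {"dx":0,"dy":0,"dz":0.05,"yaw":0},
  {"dx":0,"dy":0,"dz":0,"yaw":0},
])

```text
t: 15.3
eef_pos: [0.551, -0.0986, 0.1155]
tool_rot: [0.794, -0.608, 0.0, -0.001]
force: [2.1, 0.3, 7.6]
opening: 0.0102
grasp_force: 41.6
```

>>> send_rows([
  {"dx":0,"dy":0,"dz":0.05,"yaw":0},
  {"dx":0,"dy":0,"dz":0,"yaw":0},
])

```text
t: 15.47
eef_pos: [0.551, -0.0986, 0.1151]
tool_rot: [0.794, -0.608, 0.0, -0.001]
force: [1.1, 0.2, 8.1]
opening: 0.0104
grasp_force: 41.8
```

>>> send_rows([
  {"dx":0,"dy":0,"dz":0.05,"yaw":0},
  {"dx":0,"dy":0,"dz":0,"yaw":0},
])

```text
t: 15.63
eef_pos: [0.5511, -0.0986, 0.1147]
tool_rot: [0.794, -0.608, 0.0, -0.001]
force: [1.6, 1.3, 10.0]
opening: 0.0102
grasp_force: 41.8
```

>>> send_rows([
  {"dx":0,"dy":0,"dz":0.05,"yaw":0},
  {"dx":0,"dy":0,"dz":0,"yaw":0},
])

```text
t: 15.8
eef_pos: [0.5511, -0.0985, 0.1142]
tool_rot: [0.794, -0.608, 0.0, -0.001]
force: [1.9, 0.9, 9.0]
opening: 0.0105
grasp_force: 41.8
```

>>> send_rows([
  {"dx":0,"dy":0,"dz":0.05,"yaw":0},
  {"dx":0,"dy":0,"dz":0,"yaw":0},
])

```text
t: 15.97
eef_pos: [0.5511, -0.0985, 0.1137]
tool_rot: [0.794, -0.608, 0.0, -0.001]
force: [1.2, 0.6, 9.0]
opening: 0.0107
grasp_force: 41.8
```

Lifting slightly to test whether the pawl holds.

>>> send_rows([
  {"dx":0,"dy":0,"dz":-0.07,"yaw":0},
  {"dx":0,"dy":0,"dz":-0.07,"yaw":0},
  {"dx":0,"dy":0,"dz":0,"yaw":0},
])

```text
t: 16.22
eef_pos: [0.5508, -0.0985, 0.1146]
tool_rot: [0.794, -0.608, 0.0, -0.001]
force: [2.8, 1.8, 5.8]
opening: 0.0104
grasp_force: 41.3
```

>>> send_rows([
  {"dx":0,"dy":0,"dz":-0.07,"yaw":0},
  {"dx":0,"dy":0,"dz":-0.07,"yaw":0},
  {"dx":0,"dy":0,"dz":0,"yaw":0},
])

```text
t: 16.47
eef_pos: [0.5506, -0.0986, 0.1156]
tool_rot: [0.794, -0.608, -0.0, -0.0]
force: [3.4, 2.4, 1.9]
opening: 0.0103
grasp_force: 40.8
```

>>> send_rows([
  {"dx":0,"dy":0,"dz":-0.07,"yaw":0},
  {"dx":0,"dy":0,"dz":0,"yaw":0},
])

```text
t: 16.63
eef_pos: [0.5505, -0.0986, 0.1158]
tool_rot: [0.794, -0.608, -0.0, -0.0]
force: [6.2, 2.4, -3.8]
opening: 0.0104
grasp_force: 40.3
```

The lift is now resisted (-3.8 N with no movement), so the pawl is holding. Releasing slowly.

>>> send_rows([
  {"dx":0,"dy":0,"dz":0.05,"yaw":0},
  {"dx":0,"dy":0,"dz":0,"yaw":0},
  {"dx":0,"dy":0,"dz":0,"yaw":0},
  {"dx":0,"dy":0,"dz":0,"yaw":0},
  {"dx":0,"dy":0,"dz":0,"yaw":0},
  {"dx":0,"dy":0,"dz":0,"yaw":0},
], grip=0.4)

```text
t: 17.13
eef_pos: [0.5502, -0.0989, 0.1159]
tool_rot: [0.794, -0.608, -0.0, 0.0]
force: [0.1, -0.8, 0.1]
opening: 0.0342
grasp_force: 0.0
```

>>> send_rows([
  {"dx":0,"dy":0,"dz":-1,"yaw":0},
  {"dx":0,"dy":0,"dz":-2,"yaw":0},
  {"dx":0,"dy":0,"dz":-2,"yaw":0},
  {"dx":0,"dy":0,"dz":-2,"yaw":0},
  {"dx":0,"dy":0,"dz":-2,"yaw":0},
  {"dx":0,"dy":0,"dz":-2,"yaw":0},
  {"dx":0,"dy":0,"dz":-2,"yaw":0},
  {"dx":0,"dy":0,"dz":0,"yaw":0},
])

```text
t: 17.8
eef_pos: [0.5518, -0.0992, 0.2507]
tool_rot: [0.794, -0.608, 0.003, -0.001]
force: [-1.0, 0.2, 0.3]
opening: 0.0345
grasp_force: 0.0
```

```bash
python3 -c "
from h import *
o,M=st()
p,d=optics.capture('scene');C=cloud('scene',d);c=cs(C);z=C[...,2]
m=(abs(c[...,0])<10)&(c[...,1]>5)&(c[...,1]<37)&(z>.11)&(z<.18);print(m.sum(),'crown top z',np.percentile(z[m],[5,50,90,97]),c[m].mean(0))
cv2.imwrite('pics/s5.png',cv2.resize(p[165:245,180:280],None,fx=7,fy=7,interpolation=cv2.INTER_CUBIC))"
```

```text
t 17.8 case [ 1.9 21.2] z 250.7 psi -74.9 F [-1.   0.2  0.3] open 34.5 q [-0.18  0.29  0.11  1.38  0.   -2.01]
93 crown top z [0.12168647 0.12971491 0.13249023 0.13300485] [ 5.28741473 20.97188865]
```

View pics/s5.png

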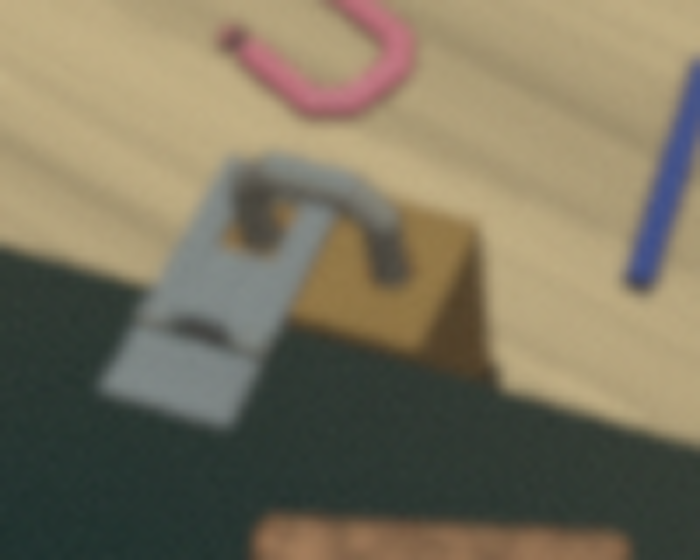

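The shackle stays down after release: crown top is at about 0.133 m, so the toe is about 24 mm deep. The leaf is flat, so I'm handing in.

```bash
python3 -c "
from rig import robot
print(robot.hand_in())"
```

```text
the job is handed in; nothing more can be done
None
```

The case is locked and handed in: the hasp leaf is flat and the shackle has clicked and stays down on its own, about 24 mm deep, after at most about 14 N of push; the glue, block and sanding pad were not touched, and hand-in returned no verdict.

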